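Hook the test clip onto the furnace tray's long rod link

ROBOT

A 6-joint arm with a two-finger parallel gripper is mounted at the origin on the work surface. World frame = base frame: x ahead of the robot, y to its left, z up, the work surface at z = 0. Lengths are in mm, angles in rad, forces in N, time in s.
With the tool pointing down it reaches from about 350 to 950 mm from the base axis. Payload 17.4 kg.
Tool frame: the origin (TCP) lies at the very end of the fingers, on their centre line; the grasp point (between the pads) lies r.grip_point_offset behind it (r.grip_point_offset is the distance from the TCP to the grasp point, in mm); z points along the fingers, y is the line along which they close (so a half turn about z gives the same grasp; the last joint's range is limited). The gripper opens to 93 mm and grips with 3 to 60 N. Pads are 15 mm wide; open, the fingers measure 128 mm over their backs; the gripper's body (75 mm by 188 mm) begins 65 mm behind the grasp point.
Start: joints at [1.07, 0.116, 1.442, -0, 1.584, -0.038], TCP at [301.366, 603.996, 218.646] pointing down, gripper open.
Joint ranges: [-2.83, 2.83], [-0.83, 2.19], [0.07, 2.5], [-1.14, 4.28], [0.01, 3], [-2.97, 2.97]. Speed limits (rad/s): [1.89, 1.89, 2.22, 3.14, 3.14, 3.14].

INTERFACE

Orientations are given as a unit quaternion [w, x, y, z].
In Python, from plant import r, cams, look_for, trace, landmark_of gives the robot as it stands.
- The arm moves only by the tool step_arm, never from a script. Its argument "rows" is text: rows parted by semicolons, each of 5 numbers parted by spaces: the finger opening in m, from 0 to 0.093, then the shift along the tool's x, y, z in m, then the turn about the tool's z in degrees. A call has 1 to 12 rows; each row is the pose to reach, as a shift and turn from the pose commanded when the call began, along the tool's axes at that moment; what a row does not reach only later rows make up. A row lasts 1/8 s, in which the tool goes at most 62.5 mm and 10.7 degrees, less where a joint would pass 70% of its speed; a pose out of reach is approached as far as the arm can. A call with a gripper value outside its range is refused whole. The fingers move at their own pace and stop on an object; "squeeze" is the grip in N (left out, the last holds). Time passes only in rows, so rows that repeat a pose let the fingers close. It gives the time, the measured TCP pose, the force, the opening and the grip force at its end, in the units of the state.
- r.state(): the state, without advancing time (a new reading comes with each control period).
- cams.snapshot(name): name is "scene" or "top" or "wrist"; returns (picture, depth): 480x640x3 uint8, blue, green, red; 480x640 float32, mm along the optical axis (not along the pixel's ray), 0 where there is no reading.
- cams.camera_info(name): a dict with "camera_matrix" (3x3 intrinsics, pixels), "T" (4x4, takes a point from camera to world coordinates); the wrist camera has in their place "T_tool_cam" (4x4, takes a point from camera to tool coordinates, whose origin is the TCP and whose axes are the flange's). Camera axes: x right, y down, z forward; pixel columns grow to the right and rows downward; lengths in mm; the calibration is good to about 2 mm. A picture is of the moment at which its call begins: read the wrist's pose just before it. camera_info takes no time and is no camera call.
- r.job_done(): hands the job in; it is judged then, once.
Trained networks look in the newest picture that a camera, given by its name, has taken for a name from the list of things; names that differ only in an ending like _2 or _b are one class to them, and where a whole thing is asked for, a point or a joint stands for the part that bears it (a point fixed in the world has none). Each returns a list of dicts, best first, with "p" (0 to 1); they miss things now and then, are a little off and sometimes report something else, mostly with a low value. They report only what shows in the picture. A call takes as long as a camera call. They do not tell look-alikes from the thing itself.
- look_for(camera, label): "xyz" ([x, y, z] in mm, in world coordinates, good to about 4 mm: the middle of the surface that is visible of it).
- trace(camera, label): "pixels" (480x640 bool, what is visible of it).
- landmark_of(camera, label): "xyz" ([x, y, z] in mm, in world coordinates, good to about 4 mm: a listed point, or the origin of a listed thing).
The state is a dict: "time_s": time; "q": joint angles; "joint_vel": joint speeds; "tau": joint torques, N m; "tool_pos": TCP position; "tool_rot": TCP orientation; "contact_force": force on the tool from outside, world axes, zero at the start; "torque": the same for the moment, N m; "grip_width": finger opening in mm; "gripper_force": force on a finger pad.
Only numpy, scipy, OpenCV 4.12 (cv2) and the standard library are available. Lean on these libraries where they do the work, as an engineer would, in place of code of your own. Each camera call takes 0.05 s, during which the arm holds its last target. There are 200 camera calls.

TASK

Take the plunger test clip out of its block and hook it onto the longer of the two rod links on the firing furnace's power tray, ready for the meter lead: press the plunger with the nose on the rod so that the hook reaches down past it, draw the hook in under the rod and let the spring close, so that the clip stands upright on the rod by itself with the rod held in the hook. Feel your way with a light hand (a push of one kilo is as much as it needs), for the link stands on brittle ceramic insulators, and leave everything else on the bench where it is.

Things in the scene. Friction and masses are not known exactly. Their poses are not given: they have to be found in the camera images.
- clip: Grey barrel of the loose plunger test clip (whole clip 105 mm tall, 70 g), upright in its block. Origin: centre of the nose face (underside); z up, x towards the hook's stem. Nose block 20 x 20 mm up to z = 30 mm, round 20 mm to z = 42, neck 16 mm across to z = 58. The nose face is solid from x = -10 to -2.5 mm; from there to x = +10 mm a 6 mm wide slot lets the hook out between two cheeks.
- cap (a point): Centre of the plunger's black cap, 89 mm above the nose face while up; axes as clip. Cap 22 (x) x 26 (y) x 30 (z) mm, its top has a lead socket and a small rib at the +x edge. Below it 16 mm of bare shaft, 10 mm across, then the neck. Grip it by the ribbed flats, which face +x and -x: there the fingers pass beside the neck as the cap sinks.
- hook (a point): Middle of the J-shaped steel hook's throat, on top of its lip; moves with the cap; axes as clip, at clip x = +4 mm, 4 mm above the nose face while up. Lip 3 mm thick below it, from clip x = -1 to the stem (x = 7 to 9.5 mm); an upturned tip at x = -1 to +1 mm stands 2 mm above the lip. Throat 6 mm wide, hook 4 mm wide. Drawn in, it ends 1 mm inside the nose.
- nose (a point): Point of the nose face at clip x = +4 mm, above the throat; a caught rod lies against it; axes as clip. With the rod under the solid part instead (about 10 mm to the -x side of this point) the hook comes down freely beside the rod; shifting the clip about 10 mm to its own -x then brings the stem against it. If the rod lies under the hook's lip or tip, the plunger jams on it.
- plunger (a joint): Travel of cap and hook into the barrel, m: 0 = up, 0.014 = rigid stop. Spring: about 3.6 N at the start plus 0.45 N per mm (10 N at the stop). With a 5 mm rod against the nose the hook's tip is past the rod from 0.011 on; with the rod held in the hook the plunger rests at about 0.009.
- stand: Black block 80 x 64 x 45 mm, fixed; origin under its centre. A square socket 22 mm wide, 30 mm deep, centred at its x = -14 mm, holds the clip with the clip's x along the block's x; five burs stand in a row at x = +26 mm, up to 70 mm high. Left or right of the middle, with the tray on the other side.
- tray: Furnace power tray, grey sheet metal, 190 (x) x 160 (y) mm, 14 mm rim, fixed; origin under its centre. Two rod links on pairs of white ceramic insulators, both along y: the long one (link_seat, at x = -30 mm) and a short low one at x = 20, y = -48 mm (rod axis 36 mm up, insulators 38 mm apart). Ring transformer (47 mm high), heat sink, circuit board around them.
- link_seat (a point): Middle of the long link's slots, 56 mm over the bench; axes as the tray. The link: 5 mm round rod along the tray's y, brass clamps rising 10 mm above its axis, insulators 68 mm apart, 55 mm of rod free. It is bolted firm up to 9 mm off this point either way along x and, on washers, 0 to 5 mm higher: find it by eye or touch. All is free below the rod; the clip may face either way.
- meter: Loose handheld meter, black, 150 x 76 x 34 mm, bystander; origin under its centre.
- screwdriver: Loose screwdriver, 170 mm long, bystander; origin under its middle.
- glaze_a: Loose small white-capped jar, 38 mm across, 60 mm high, bystander; origin under its centre.
- glaze_b: Loose small amber bottle, 34 mm across, 85 mm high, bystander; origin under its centre.
- peg_tray: Loose round firing tray with steel pegs, 88 mm across, bystander; origin under its centre.
- jaw_model: Loose plaster jaw model, about 62 x 56 x 26 mm, bystander; origin under its centre.
- nut_dish: Loose small white dish with nuts, 72 mm across, 18 mm high, bystander; origin under its centre.
There are look-alikes about, which are no part of the job. Several things have the shape of the clip; the one meant has the colours described above.

How it is judged:
By the outcome, as a careful person would: the job done as asked, in the order asked, and still so for the second after the job is handed in, with the robot touching nothing.
It also fails if it takes over 64 s, if anything falls off the work surface, if the arm or the gripper's body presses on something with over 40 N, if the wrist force passes 120 N, or if a joint passes its speed limit or range.

## Working session

There is one attempt and no reset: what is moved stays moved. The work goes in short steps, Python scripts to look and compute and a tool call to move; the robot and the scene stay as the last step left them, time stands still between calls to the robot, and variables do not carry over. Pictures are saved under pics/ and viewed, at most 10 in all, crops included, and the job is handed in when it is done.

Besides the shell and the picture viewer there is one more tool, called after "Request:" as a command line: name --argument value ..., lists and objects as JSON in quotes. step_arm: Moves the arm, as the interface text tells. Its arguments: {"type":"object","properties":{"rows":{"type":"string"},"squeeze":{"type":"number"}},"required":["rows"]}

```bash
ls; mkdir -p pics; cat > h.py <<'E'
from plant import r,cams,look_for,trace,landmark_of
import numpy as np,cv2
from scipy.spatial.transform import Rotation as R
def Tcam(n):
    i=cams.camera_info(n); K=np.array(i["camera_matrix"])
    if n!="wrist": return K,np.array(i["T"])
    s=r.state(); T=np.eye(4); w,x,y,z=s["tool_rot"]
    T[:3,:3]=R.from_quat([x,y,z,w]).as_matrix(); T[:3,3]=s["tool_pos"]
    return K,T@np.array(i["T_tool_cam"])
def snap(n):
    K,T=Tcam(n); im,d=cams.snapshot(n); return im,d,K,T
def cloud(d,K,T):
    v,u=np.mgrid[:480,:640]; p=np.stack([(u-K[0,2])/K[0,0]*d,(v-K[1,2])/K[1,1]*d,d],-1)
    return p@T[:3,:3].T+T[:3,3]
E
python3 - <<'E'
from h import *
s=r.state(); print({k:np.round(v,3) for k,v in s.items()}, r.grip_point_offset)
for n in("top","scene"):
    im,d,K,T=snap(n); cv2.imwrite(f"pics/{n}.png",im); np.savez(f"{n}.npz",im=im,d=d,K=K,T=T)
    print(n,T.round(2).tolist(),K[0,0])
    for l in("clip","stand","tray","link_seat","cap"):
        f=landmark_of(n,l); print(n,l,[(np.round(a["xyz"],0).tolist(),round(a["p"],2)) for a in f[:5]])
E
```

```text
pics
{'time_s': np.float64(0.0), 'q': array([ 1.07 ,  0.116,  1.442,  0.   ,  1.584, -0.038]), 'joint_vel': array([-0.002, -0.001, -0.001, -0.001,  0.001, -0.001]), 'tau': array([-3.0000e-03, -7.2126e+01, -6.2260e+01,  7.8000e-02,  2.4000e-02,
       -0.0000e+00]), 'tool_pos': array([301.244, 603.819, 217.906]), 'tool_rot': array([-0.   ,  0.229,  0.973, -0.001]), 'contact_force': array([-0.372,  0.573, -0.232]), 'torque': array([ 0.014, -0.053, -0.002]), 'gripper_force': np.float64(0.0), 'grip_width': np.float64(93.179)} 18.8
top [[0.02, -0.99, 0.14, 382.9], [-1.0, -0.02, 0.01, -7.73], [-0.01, -0.14, -0.99, 1393.44], [0.0, 0.0, 0.0, 1.0]] 596.5309295840618
top clip [([431.0, 122.0, 4.0], 0.7), ([527.0, 142.0, 14.0], 0.55), ([453.0, 244.0, 1.0], 0.54), ([476.0, -5.0, 1.0], 0.24)]
top stand [([539.0, 152.0, 1.0], 0.72)]
top tray [([580.0, -196.0, 1.0], 0.81)]
top link_seat [([553.0, -195.0, 55.0], 0.79)]
top cap [([428.0, 117.0, 90.0], 0.6), ([521.0, 140.0, 103.0], 0.48)]
scene [[-0.71, 0.49, -0.5, 1105.08], [0.7, 0.5, -0.51, 492.98], [0.0, -0.72, -0.7, 787.46], [0.0, 0.0, 0.0, 1.0]] 454.0283263494564
scene clip [([450.0, 239.0, 1.0], 0.93), ([430.0, 118.0, 4.0], 0.82), ([524.0, 141.0, 20.0], 0.65)]
scene stand [([538.0, 148.0, -1.0], 0.88)]
scene tray [([580.0, -198.0, 1.0], 0.82), ([389.0, 418.0, 1.0], 0.24)]
scene link_seat [([556.0, -191.0, 59.0], 0.97)]
scene cap [([450.0, 233.0, 86.0], 0.69), ([524.0, 141.0, 102.0], 0.66), ([432.0, 122.0, 91.0], 0.55), ([524.0, 141.0, 14.0], 0.36)]
```

```bash
python3 - <<'E'
import cv2,numpy as np
a=cv2.imread("pics/top.png");b=cv2.imread("pics/scene.png")
cv2.imwrite("pics/both.png",cv2.resize(np.vstack([a[150:,:],b[100:,:]]),(536,596)))
def pr(n,p):
    z=np.load(n+".npz");T=np.linalg.inv(z["T"]);q=z["K"]@(T[:3,:3]@p+T[:3,3]);return q[:2]/q[2]
for p in([524,141,60],[430,120,60],[450,240,60],[555,-193,56]):print(p,pr("top",np.array(p)).round(),pr("scene",np.array(p)).round())
u,v=pr("scene",np.array([480,180,50]));u,v=int(u),int(v)
c=b[max(0,v-90):v+90,max(0,u-120):u+120];cv2.imwrite("pics/crop.png",cv2.resize(c,None,fx=3.3,fy=3.3,interpolation=cv2.INTER_CUBIC));print(u,v)
E
```

```text
[524, 141, 60] [254. 263.] [396. 267.]
[430, 120, 60] [262. 305.] [415. 240.]
[450, 240, 60] [208. 295.] [455. 273.]
[555, -193, 56] [402. 253.] [283. 204.]
422 268
```

View pics/scene.png

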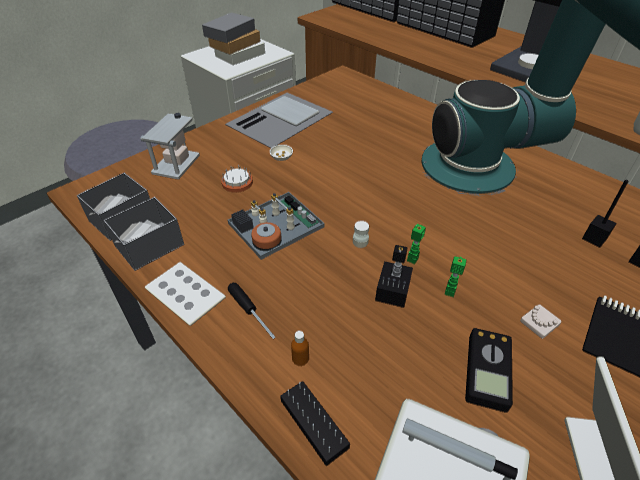

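View pics/crop.png

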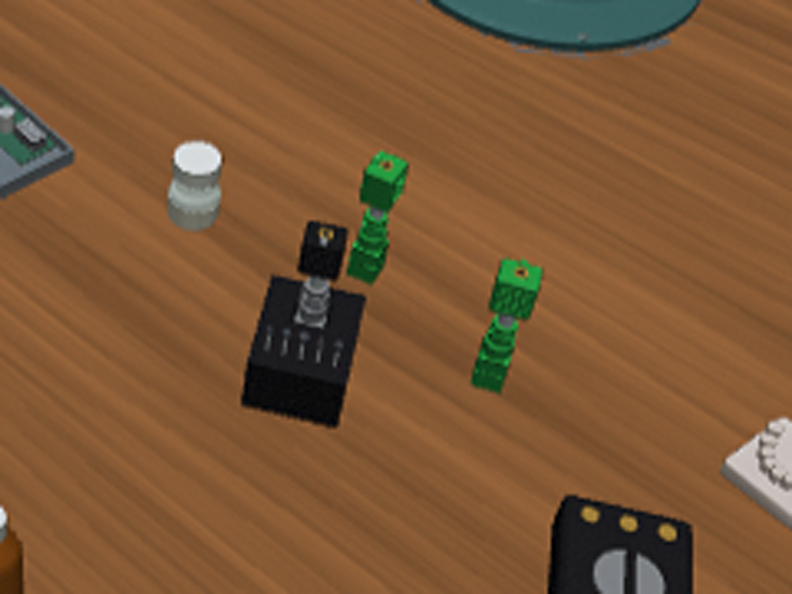

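View pics/top.png

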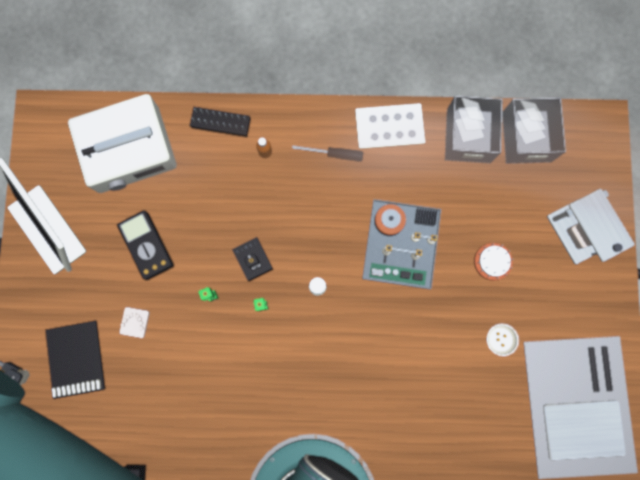

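Candidates (scene px): black cap/grey barrel in the block at (396,267); green ones at (416,243) and (456,275). The block's one fits: it has a grey barrel, a black cap and a block with burs, as the enlarged crop confirms. The tray is at (275,222) with the long link along world y. Next I'll go above the clip.

```bash
cat >> h.py <<'E'
def togo(p,ydeg):
    "shift in tool axes (m), turn deg to put TCP at p with tool y at world yaw ydeg"
    s=r.state(); w,x,y,z=s["tool_rot"]; M=R.from_quat([x,y,z,w]).as_matrix()
    d=M.T@(np.array(p)-s["tool_pos"])/1000; yaw=np.degrees(np.arctan2(M[1,1],M[0,1]))
    return d.round(4), round((yaw-ydeg+180)%360-180,2), round(yaw,2)
def fmt(f): return [(np.round(a["xyz"],1).tolist(),round(a["p"],2)) for a in f[:4]]
E
python3 - <<'E'
from h import *
print(np.array(cams.camera_info("wrist")["T_tool_cam"]).round(2).tolist(), cams.camera_info("wrist")["camera_matrix"])
print(togo([524,141,260],26))
E
```

```text
[[-0.0, -0.97, -0.26, 72.0], [1.0, -0.0, -0.0, 0.71], [0.0, -0.26, 0.97, -164.99], [0.0, 0.0, 0.0, 1.0]] [[416.93539566   0.         322.05613964]
 [  0.         416.93539566 241.6223575 ]
 [  0.           0.           1.        ]]
(array([-0.4059, -0.3149, -0.0413]), np.float64(37.48), np.float64(63.48))
```

Request:
step_arm --rows "0.093 -0.05 -0.04 -0.02 5; 0.093 -0.1 -0.08 -0.041 10; 0.093 -0.15 -0.115 -0.041 15; 0.093 -0.2 -0.155 -0.041 20; 0.093 -0.25 -0.195 -0.041 25; 0.093 -0.3 -0.233 -0.041 30; 0.093 -0.35 -0.272 -0.041 35; 0.093 -0.39 -0.302 -0.041 37.5; 0.093 -0.406 -0.315 -0.041 37.5; 0.093 -0.406 -0.315 -0.041 37.5; 0.093 -0.406 -0.315 -0.041 37.5; 0.093 -0.406 -0.315 -0.041 37.5"

```text
time_s: 2.1
tool_pos: [523.6, 142.0, 259.7]
tool_rot: [-0.0, 0.529, 0.848, 0.0]
contact_force: [-0.5, 0.9, 0.2]
grip_width: 93.0
gripper_force: 0.0
```

```bash
python3 - <<'E'
from h import *
im,d,K,T=snap("wrist"); cv2.imwrite("pics/w1.png",im); np.savez("w1.npz",im=im,d=d,K=K,T=T)
for l in("cap","clip","stand"): print(l,fmt(landmark_of("wrist",l)))
P=cloud(d,K,T); s=r.state(); print(s["tool_pos"],togo([524,141,260],26))
near=(np.hypot(P[...,0]-530,P[...,1]-145)<70)&(d>0)
for lo,hi in((112,125),(38,52)):
    m=near&(P[...,2]>lo)&(P[...,2]<hi)
    q=P[m]; 
    if len(q)<20: print(lo,len(q));continue
    (c,wh,a)=cv2.minAreaRect(q[:,:2].astype(np.float32)); print(lo,len(q),np.round(c,1),np.round(wh,1),a,q[:,2].mean(),np.percentile(q[:,2],[5,50,95]))
E
```

```text
cap [([451.3, 240.8, 91.7], 0.96), ([525.4, 141.4, 104.4], 0.81), ([431.0, 123.6, 88.1], 0.71)]
clip [([430.7, 125.9, 3.8], 0.89), ([524.4, 140.7, 17.6], 0.76), ([452.0, 242.6, -0.4], 0.58)]
stand [([532.9, 145.6, 2.1], 0.85)]
[523.82100978 141.47167168 259.68171646] (array([-0.0005, -0.    , -0.0003]), np.float64(0.04), np.float64(26.04))
112 1015 [524.  142.2] [23.4 26.3] 29.385696411132812 117.51323447385678 [113.99171362 117.71647483 119.30767859]
38 4516 [536.3 148.6] [79.6 64.5] 28.083599090576172 43.882915507064936 [42.49451873 43.8721332  45.254815  ]
```

View pics/w1.png

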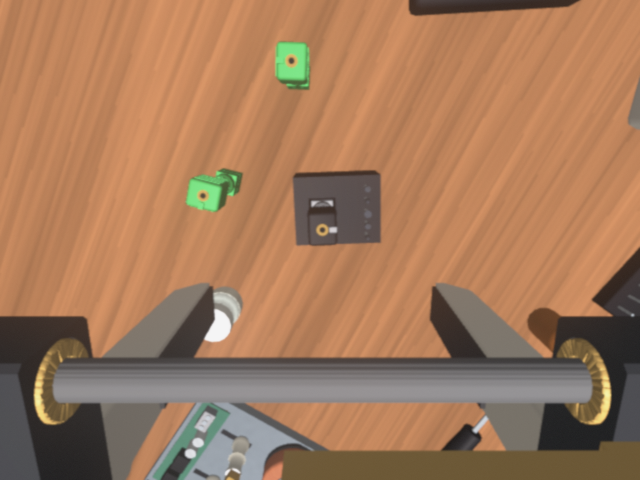

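The wrist view shows the clip at (322,225) with its rib to the right (towards the burs) and the clip x axis along tool +y. Its position (524,142) and 28° yaw agree with the block fit. I'll go down and grip.

Request:
step_arm --rows "0.07 0.0005 0.0005 0.06 -2; 0.07 0.0005 0.0005 0.12 -2; 0.07 0.0005 0.0005 0.155 -2; 0.07 0.0005 0.0005 0.172 -2; 0.07 0.0005 0.0005 0.174 -2; 0.07 0.0005 0.0005 0.174 -2; 0.0 0.0005 0.0005 0.174 -2; 0.0 0.0005 0.0005 0.174 -2; 0.0 0.0005 0.0005 0.174 -2; 0.0 0.0005 0.0005 0.174 -2; 0.0 0.0005 0.0005 0.174 -2; 0.0 0.0005 0.0005 0.174 -2" --squeeze 25

```text
time_s: 3.8
tool_pos: [524.3, 141.5, 85.6]
tool_rot: [-0.0, 0.515, 0.857, -0.0]
contact_force: [0.0, 0.8, 0.7]
grip_width: 21.5
gripper_force: 25.0
```

Request:
step_arm --rows "0.0 0 0 -0.01 0; 0.0 0 0 -0.03 0; 0.0 0 0 -0.06 0; 0.0 0 0 -0.1 0; 0.0 0 0 -0.14 0; 0.0 0 0 -0.14 0; 0.0 0 0 -0.14 0" --squeeze 25

```text
time_s: 4.68
tool_pos: [524.1, 141.5, 225.7]
tool_rot: [0.0, 0.515, 0.857, 0.0]
contact_force: [0.9, -0.5, -0.8]
grip_width: 21.7
gripper_force: 25.0
```

```bash
python3 - <<'E'
from h import *
s=r.state(); print(s["grip_width"],s["tool_pos"])
# tray yaw / link from top & scene depth
for n in("top","scene"):
    z=np.load(n+".npz"); P=cloud(z["d"],z["K"],z["T"]); cv=(abs(P[...,0]-580)<120)&(abs(P[...,1]+197)<110)&(z["d"]>0)
    m=cv&(P[...,2]>8)&(P[...,2]<90)
    q=P[m]; c,wh,a=cv2.minAreaRect(q[:,:2].astype(np.float32)); print(n,np.round(c,1),np.round(wh,1),round(a,1))
    m=(abs(P[...,0]-555)<22)&(abs(P[...,1]+193)<26)&(P[...,2]>48)&(P[...,2]<75); q=P[m]; print(len(q), q[:60].round(0).tolist())
# view pose: camera beside the link; tool y at ~-5 deg
print(togo([600,-195,225],-5))
E
```

```text
21.708091809251286 [524.10343626 141.49623927 225.74420043]
top [ 577.7 -195.9] [193.5 219.8] 81.9
53 [[569.0, -168.0, 59.0], [564.0, -167.0, 62.0], [564.0, -169.0, 67.0], [564.0, -171.0, 66.0], [565.0, -174.0, 57.0], [565.0, -177.0, 58.0], [563.0, -170.0, 55.0], [562.0, -171.0, 63.0], [562.0, -174.0, 63.0], [562.0, -176.0, 62.0], [562.0, -178.0, 68.0], [562.0, -180.0, 66.0], [562.0, -183.0, 64.0], [562.0, -185.0, 62.0], [563.0, -188.0, 58.0], [563.0, -190.0, 58.0], [563.0, -192.0, 58.0], [560.0, -167.0, 60.0], [560.0, -174.0, 64.0], [560.0, -176.0, 64.0], [560.0, -178.0, 65.0], [561.0, -181.0, 56.0], [561.0, -184.0, 56.0], [560.0, -185.0, 64.0], [560.0, -187.0, 62.0], [560.0, -189.0, 64.0], [561.0, -192.0, 59.0], [560.0, -194.0, 64.0], [560.0, -196.0, 63.0], [560.0, -198.0, 63.0], [561.0, -201.0, 58.0], [561.0, -203.0, 62.0], [560.0, -205.0, 66.0], [557.0, -189.0, 67.0], [558.0, -192.0, 60.0], [558.0, -196.0, 66.0], [558.0, -199.0, 61.0], [558.0, -200.0, 65.0], [559.0, -204.0, 55.0], [559.0, -206.0, 59.0], [558.0, -208.0, 61.0], [558.0, -209.0, 66.0], [559.0, -213.0, 58.0], [559.0, 
[... 446 characters left out ...]
.0], [558.0, -209.0, 60.0], [558.0, -218.0, 51.0], [555.0, -218.0, 49.0], [562.0, -204.0, 62.0], [558.0, -206.0, 58.0], [556.0, -204.0, 58.0], [559.0, -204.0, 57.0], [560.0, -200.0, 60.0], [558.0, -197.0, 60.0], [561.0, -198.0, 58.0], [560.0, -195.0, 59.0], [559.0, -193.0, 60.0], [562.0, -193.0, 59.0], [560.0, -192.0, 58.0], [560.0, -188.0, 60.0], [564.0, -187.0, 60.0], [563.0, -184.0, 61.0], [561.0, -183.0, 60.0], [565.0, -183.0, 60.0], [561.0, -183.0, 57.0], [563.0, -177.0, 62.0], [565.0, -179.0, 59.0], [562.0, -178.0, 58.0], [561.0, -176.0, 59.0], [564.0, -176.0, 57.0], [564.0, -172.0, 60.0], [564.0, -168.0, 62.0]]
(array([-0.3328, -0.0908,  0.0007]), np.float64(32.98), np.float64(27.98))
```

Request:
step_arm --rows "0.0 -0.03 -0.01 0 4; 0.0 -0.075 -0.02 0 9; 0.0 -0.12 -0.03 0 14; 0.0 -0.17 -0.04 0 19; 0.0 -0.22 -0.05 0 24; 0.0 -0.27 -0.06 0 29; 0.0 -0.31 -0.068 0 34; 0.0 -0.335 -0.072 0 36; 0.0 -0.342 -0.073 0 36; 0.0 -0.342 -0.073 0 36; 0.0 -0.342 -0.073 0 36; 0.0 -0.342 -0.073 0 36"

```text
time_s: 6.18
tool_pos: [620.2, -193.8, 225.9]
tool_rot: [0.0, 0.754, 0.656, 0.0]
contact_force: [-1.0, -0.2, -0.7]
grip_width: 21.9
gripper_force: 25.0
```

```bash
python3 - <<'E'
from h import *
s=r.state(); print(s["contact_force"])
im,d,K,T=snap("wrist"); cv2.imwrite("pics/w2.png",im); np.savez("w2.npz",im=im,d=d,K=K,T=T)
for l in("link_seat","tray","cap","nose","hook","clip"): print(l,fmt(landmark_of("wrist",l)))
P=cloud(d,K,T)
m=(abs(P[...,0]-560)<25)&(abs(P[...,1]+193)<24)&(P[...,2]>48)&(P[...,2]<75)&(d>0); q=P[m]; print(len(q))
for y in range(-217,-168,8):
    k=abs(q[:,1]-y)<4
    if k.sum(): print(y,k.sum(),np.median(q[k],0).round(1),np.percentile(q[k,0],[5,95]).round(1),np.percentile(q[k,2],90).round(1))
E
```

```text
[-0.97273101 -0.16334079 -0.66404437]
link_seat [([553.1, -196.0, 58.2], 0.86)]
tray [([586.8, -199.5, -1.6], 0.64)]
cap [([618.8, -194.4, 244.5], 0.55)]
nose [([626.1, -198.1, 154.7], 0.81)]
hook [([545.7, -414.5, 0.8], 0.49)]
clip [([619.3, -194.6, 158.6], 0.58)]
355
-217 25 [ 557.5 -214.8   60.6] [555.  559.2] 61.4
-209 59 [ 558.4 -208.9   60.4] [556.  560.5] 61.5
-201 57 [ 559.2 -201.1   60.5] [556.6 561.2] 61.8
-193 59 [ 560.4 -192.9   60.5] [558.2 562.7] 61.5
-185 62 [ 561.4 -185.1   60.4] [558.8 563.3] 61.6
-177 64 [ 562.7 -176.4   60.7] [560.1 564.8] 61.7
-169 29 [ 563.5 -170.8   60.7] [560.9 565.2] 61.4
```

View pics/w2.png

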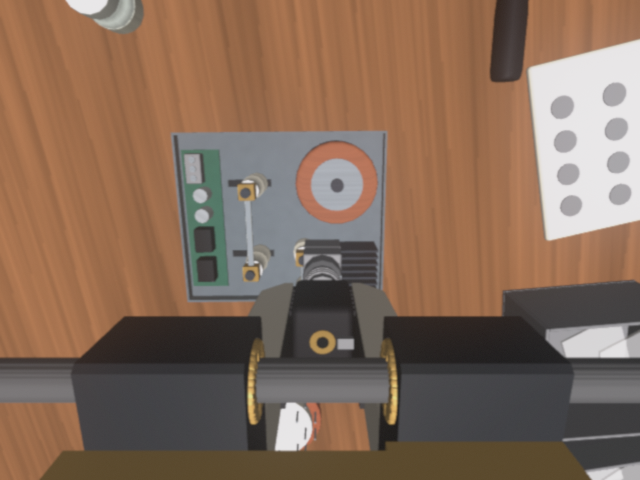

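The link runs from (246,191) to (251,273) in the picture. By depth its axis is at x≈560.3 at y=-194, its top at about z 61 (56 plus washers fits) and its yaw 82°.

```bash
python3 - <<'E'
from h import *
print(togo([566.7,-194.9,142],-7.9), r.state()["contact_force"])
E
```

```text
(array([-0.0077, -0.053 ,  0.0837]), np.float64(-0.11), np.float64(-8.01)) [ 0.26006001 -0.28648523 -0.73508599]
```

Request:
step_arm --rows "0.0 -0.004 -0.025 0 0; 0.0 -0.0077 -0.045 0.01 0; 0.0 -0.0077 -0.053 0.03 0; 0.0 -0.0077 -0.053 0.055 0; 0.0 -0.0077 -0.053 0.075 0; 0.0 -0.0077 -0.053 0.0837 0; 0.0 -0.0077 -0.053 0.0837 0; 0.0 -0.0077 -0.053 0.0837 0" --squeeze 30

```text
time_s: 7.52
tool_pos: [567.1, -195.1, 142.9]
tool_rot: [0.0, 0.755, 0.656, 0.0]
contact_force: [0.7, -0.2, -0.5]
grip_width: 22.1
gripper_force: 30.0
```

```bash
python3 - <<'E'
from h import *
print(togo([566.7,-194.9,142],-7.9), r.state()["contact_force"])
im,d,K,T=snap("wrist"); cv2.imwrite("pics/w3.png",cv2.resize(im[130:330,180:460],None,fx=2.8,fy=2.8,interpolation=cv2.INTER_CUBIC)); P=cloud(d,K,T)
m=(abs(P[...,0]-560)<25)&(abs(P[...,1]+193)<30)&(P[...,2]>53)&(P[...,2]<66)&(d>0); q=P[m]
for y in range(-217,-160,8):
    k=abs(q[:,1]-y)<4
    if k.sum(): print(y,k.sum(),np.median(q[k],0).round(1),np.percentile(q[k,0],[5,95]).round(1))
for l in("nose","hook","clip","cap","link_seat"): print(l,fmt(landmark_of("wrist",l)))
E
```

```text
(array([ 0.0001, -0.0004,  0.0009]), np.float64(-0.11), np.float64(-8.01)) [ 0.73832746 -0.20388205 -0.52013672]
-185 68 [ 561.4 -183.5   60.4] [559.  563.6]
-177 107 [ 561.9 -177.    60.6] [559.5 564.1]
-169 138 [ 563.4 -167.7   62. ] [559.2 569.1]
-161 45 [ 566.4 -164.2   64.5] [557.7 570.1]
nose [([570.7, -197.8, 71.8], 0.77)]
hook [([567.4, -194.2, 72.5], 0.62), ([585.7, -200.2, -1.1], 0.42)]
clip [([565.4, -194.4, 74.8], 0.63)]
cap [([565.2, -193.6, 160.6], 0.85)]
link_seat [([550.1, -195.9, 56.8], 0.7)]
```

View pics/w3.png

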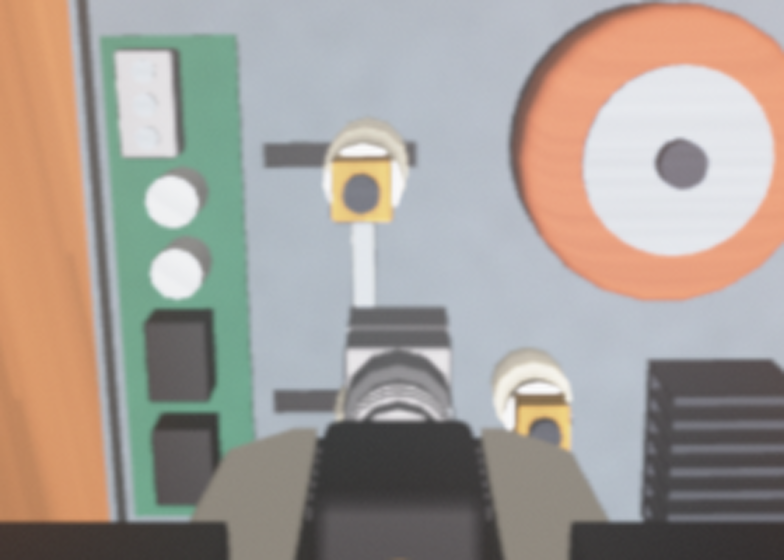

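Rod shows at crop x≈363 against the clip centre at 399, so it lies under the solid part at clip x≈-7. I'll correct by 1 mm and feel downwards.

Request:
step_arm --rows "0.0 0 -0.001 0.002 0; 0.0 0 -0.001 0.004 0; 0.0 0 -0.001 0.006 0; 0.0 0 -0.001 0.008 0; 0.0 0 -0.001 0.008 0; 0.0 0 -0.001 0.008 0"

```text
time_s: 8.57
tool_pos: [565.8, -194.8, 134.0]
tool_rot: [0.0, 0.755, 0.656, 0.0]
contact_force: [-0.3, -0.3, -1.2]
grip_width: 21.5
gripper_force: 30.0
```

Request:
step_arm --rows "0.0 0 0 0.001 0; 0.0 0 0 0.002 0; 0.0 0 0 0.002 0; 0.0 0 0 0.002 0"

```text
time_s: 9.07
tool_pos: [565.8, -194.9, 132.3]
tool_rot: [0.0, 0.755, 0.656, 0.0]
contact_force: [-0.8, 0.1, 3.2]
grip_width: 21.6
gripper_force: 30.0
```

Request:
step_arm --rows "0.0 0 0 0.001 0; 0.0 0 0 0.002 0; 0.0 0 0 0.002 0; 0.0 0 0 0.002 0"

```text
time_s: 9.57
tool_pos: [565.8, -194.8, 130.0]
tool_rot: [0.0, 0.755, 0.656, 0.0]
contact_force: [-0.7, 0.1, 4.9]
grip_width: 21.4
gripper_force: 30.0
```

Contact at TCP z≈132.7. I'll press on.

Request:
step_arm --rows "0.0 0 0 0.0015 0; 0.0 0 0 0.003 0; 0.0 0 0 0.0045 0; 0.0 0 0 0.006 0; 0.0 0 0 0.007 0; 0.0 0 0 0.007 0; 0.0 0 0 0.007 0"

```text
time_s: 10.45
tool_pos: [565.8, -194.9, 123.3]
tool_rot: [0.0, 0.755, 0.656, 0.0]
contact_force: [-0.7, 0.2, 7.5]
grip_width: 22.0
gripper_force: 30.0
```

Request:
step_arm --rows "0.0 0 0 0.001 0; 0.0 0 0 0.002 0; 0.0 0 0 0.0025 0; 0.0 0 0 0.0025 0; 0.0 0 0 0.0025 0"

```text
time_s: 11.08
tool_pos: [565.8, -194.9, 120.8]
tool_rot: [0.0, 0.755, 0.656, 0.0]
contact_force: [-1.1, -0.1, 8.2]
grip_width: 21.8
gripper_force: 30.0
```

```bash
python3 - <<'E'
from h import *
for i in range(3):
    im,d,K,T=snap("wrist"); s=r.state(); print(s["contact_force"].round(2),s["tool_pos"].round(2),s["torque"].round(3))
E
```

```text
[-0.75  0.84  9.15] [ 565.82 -194.88  120.89] [0.079 0.435 0.01 ]
[-0.55  0.83  9.21] [ 565.84 -194.88  120.86] [ 0.047  0.415 -0.029]
[-0.99  0.69  8.16] [ 565.82 -194.87  120.85] [0.02  0.424 0.044]
```

Request:
step_arm --rows "0.0 0 0 0.0005 0; 0.0 0 -0.001 0.0005 0; 0.0 0 -0.0025 0.0005 0; 0.0 0 -0.004 0.0005 0; 0.0 0 -0.0055 0.0005 0; 0.0 0 -0.007 0.0005 0; 0.0 0 -0.0085 0.0005 0; 0.0 0 -0.009 0.0005 0; 0.0 0 -0.009 0.0005 0; 0.0 0 -0.009 0.0005 0"

```text
time_s: 12.48
tool_pos: [557.9, -193.8, 120.9]
tool_rot: [0.001, 0.755, 0.656, 0.001]
contact_force: [4.1, -1.6, 8.3]
grip_width: 21.9
gripper_force: 30.0
```

```bash
python3 - <<'E'
from h import *
for i in range(3):
    im,d,K,T=snap("wrist"); s=r.state(); print(s["contact_force"].round(2),s["tool_pos"].round(2),s["torque"].round(3))
E
```

```text
[ 4.32 -0.24  8.39] [ 557.86 -193.83  120.95] [-0.236 -1.062 -0.024]
[ 4.77 -0.77  7.64] [ 557.82 -193.83  120.9 ] [-0.21  -1.082 -0.045]
[ 3.78 -0.66  8.2 ] [ 557.87 -193.84  120.97] [-0.186 -1.034 -0.018]
```

Request:
step_arm --rows "0.0 0 -0.0005 0 0; 0.0 0 -0.001 0 0; 0.0 0 -0.001 0 0; 0.0 0 -0.001 0 0"

```text
time_s: 13.12
tool_pos: [556.9, -193.7, 121.0]
tool_rot: [0.001, 0.755, 0.656, 0.001]
contact_force: [5.0, -0.3, 7.5]
grip_width: 21.7
gripper_force: 30.0
```

```bash
python3 - <<'E'
from h import *
for i in range(2):
    im,d,K,T=snap("wrist"); s=r.state(); print(s["contact_force"].round(2),s["tool_pos"].round(2),s["torque"].round(3))
cv2.imwrite("pics/w4.png",cv2.resize(im[130:330,180:460],None,fx=2.8,fy=2.8,interpolation=cv2.INTER_CUBIC)); P=cloud(d,K,T)
m=(abs(P[...,0]-560)<25)&(abs(P[...,1]+193)<30)&(P[...,2]>53)&(P[...,2]<66)&(d>0); q=P[m]
for y in range(-217,-160,8):
    k=abs(q[:,1]-y)<4
    if k.sum(): print(y,k.sum(),np.median(q[k],0).round(1),np.percentile(q[k,0],[5,95]).round(1))
E
```

```text
[ 4.11 -0.64  8.29] [ 556.92 -193.68  120.97] [-0.225 -1.156  0.048]
[ 4.45 -0.92  8.22] [ 556.87 -193.69  120.93] [-0.273 -1.186  0.065]
-185 121 [ 560.6 -183.    62.7] [550.7 566.6]
-177 126 [ 562.  -177.1   60.6] [559.8 564.3]
-169 159 [ 563.3 -168.    61.6] [559.1 568.9]
-161 48 [ 560.2 -164.2   64.2] [557.2 569.7]
```

View pics/w4.png

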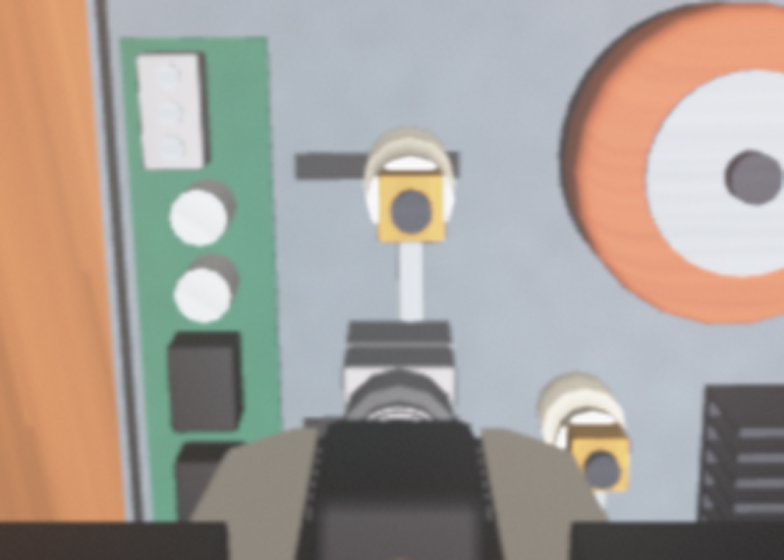

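The rod slid freely and now lies at about +2.5 mm (crop 411 vs 399). Going about 2 mm more, until the stem touches.

Request:
step_arm --rows "0.0 0 -0.0005 0 0; 0.0 0 -0.001 0 0; 0.0 0 -0.0015 0 0; 0.0 0 -0.0015 0 0; 0.0 0 -0.0015 0 0"

```text
time_s: 13.85
tool_pos: [555.4, -193.5, 120.9]
tool_rot: [0.001, 0.755, 0.656, 0.001]
contact_force: [4.7, -0.9, 7.9]
grip_width: 21.5
gripper_force: 30.0
```

Request:
step_arm --rows "0.0 0 -0.0005 0 0; 0.0 0 -0.0005 0 0; 0.0 0 -0.0005 0 0"

```text
time_s: 14.22
tool_pos: [554.9, -193.4, 120.9]
tool_rot: [0.001, 0.755, 0.656, 0.001]
contact_force: [4.6, 0.2, 8.2]
grip_width: 21.5
gripper_force: 30.0
```

```bash
python3 - <<'E'
from h import *
for i in range(3):
    im,d,K,T=snap("wrist"); s=r.state(); print(s["contact_force"].round(2),s["tool_pos"].round(2),s["torque"].round(3))
E
```

```text
[ 5.19 -1.53  7.76] [ 554.93 -193.43  120.98] [-0.218 -1.15   0.043]
[ 4.46 -1.06  9.87] [ 554.91 -193.42  120.95] [-0.197 -1.149  0.007]
[ 5.2  -1.53  9.69] [ 554.93 -193.42  120.98] [-0.206 -1.158  0.012]
```

Request:
step_arm --rows "0.0 0 0 -0.001 0; 0.0 0 0 -0.002 0; 0.0 0 0 -0.002 0; 0.0 0 0 -0.002 0"

```text
time_s: 14.88
tool_pos: [554.9, -193.4, 122.9]
tool_rot: [0.001, 0.755, 0.656, 0.001]
contact_force: [4.8, -1.3, 8.0]
grip_width: 22.0
gripper_force: 30.0
```

Request:
step_arm --rows "0.0 0 0 -0.0005 0; 0.0 0 0 -0.001 0; 0.0 0 0 -0.001 0; 0.0 0 0 -0.001 0"

```text
time_s: 15.38
tool_pos: [554.8, -193.4, 123.7]
tool_rot: [0.001, 0.755, 0.656, 0.001]
contact_force: [4.3, -0.6, 7.2]
grip_width: 22.0
gripper_force: 30.0
```

Request:
step_arm --rows "0.0 0 0 -0.0005 0; 0.0 0 0 -0.001 0; 0.0 0 0 -0.001 0; 0.0 0 0 -0.001 0"

```text
time_s: 15.88
tool_pos: [554.7, -193.3, 124.1]
tool_rot: [0.001, 0.755, 0.656, 0.001]
contact_force: [6.3, -1.0, 1.4]
grip_width: 21.7
gripper_force: 30.0
```

The hook has caught (Fz dropped to about 1.4 N). I'll relieve the side force before releasing.

Request:
step_arm --rows "0.0 0 0.0003 0 0; 0.0 0 0.0006 0 0; 0.0 0 0.0006 0 0; 0.0 0 0.0006 0 0"

```text
time_s: 16.38
tool_pos: [554.9, -193.3, 124.0]
tool_rot: [0.001, 0.755, 0.656, 0.0]
contact_force: [4.9, -2.8, 2.0]
grip_width: 21.7
gripper_force: 30.0
```

Request:
step_arm --rows "0.0 0 0.0003 0 0; 0.0 0 0.0005 0 0; 0.0 0 0.0005 0 0; 0.0 0 0.0005 0 0"

```text
time_s: 16.88
tool_pos: [555.0, -193.3, 124.0]
tool_rot: [0.0, 0.755, 0.656, 0.0]
contact_force: [4.1, -1.4, 3.5]
grip_width: 21.7
gripper_force: 30.0
```

Request:
step_arm --rows "0.0 0 0.0005 0 0; 0.0 0 0.001 0 0; 0.0 0 0.001 0 0; 0.0 0 0.001 0 0"

```text
time_s: 17.38
tool_pos: [555.4, -193.4, 123.8]
tool_rot: [-0.001, 0.755, 0.656, -0.0]
contact_force: [-1.6, -1.2, 6.0]
grip_width: 21.7
gripper_force: 30.0
```

```bash
python3 - <<'E'
from h import *
for i in range(3):
    im,d,K,T=snap("wrist"); s=r.state(); print(s["contact_force"].round(2),s["tool_pos"].round(2),s["torque"].round(3))
E
```

```text
[-1.58 -0.92  5.72] [ 555.42 -193.38  123.86] [-0.199  0.311 -0.012]
[-1.01 -1.06  6.11] [ 555.41 -193.39  123.85] [-0.185  0.298 -0.004]
[-0.66 -0.87  5.4 ] [ 555.41 -193.41  123.85] [-0.263  0.288  0.006]
```

Request:
step_arm --rows "0.0 0 -0.0002 -0.0004 0; 0.0 0 -0.0002 -0.0006 0; 0.0 0 -0.0002 -0.0006 0; 0.0 0 -0.0002 -0.0006 0"

```text
time_s: 18.02
tool_pos: [555.4, -193.4, 124.2]
tool_rot: [-0.0, 0.755, 0.656, -0.0]
contact_force: [-1.9, -1.3, -0.2]
grip_width: 21.6
gripper_force: 30.0
```

```bash
python3 - <<'E'
from h import *
for i in range(3):
    im,d,K,T=snap("wrist"); s=r.state(); print(s["contact_force"].round(2),s["tool_pos"].round(2),s["torque"].round(3),s["tool_rot"].round(4))
E
```

```text
[-2.61 -0.49 -0.66] [ 555.42 -193.37  124.19] [-0.322  0.458 -0.017] [-4.000e-04  7.548e-01  6.559e-01 -3.000e-04]
[-1.37 -1.25 -1.74] [ 555.44 -193.37  124.23] [-0.323  0.484 -0.01 ] [-4.000e-04  7.548e-01  6.560e-01 -3.000e-04]
[-2.55 -1.77 -0.96] [ 555.44 -193.36  124.22] [-0.374  0.496 -0.049] [-4.000e-04  7.548e-01  6.560e-01 -3.000e-04]
```

Request:
step_arm --rows "0.0 0 -0.0003 0.0001 0; 0.0 0 -0.0004 0.0001 0; 0.0 0 -0.0004 0.0001 0; 0.0 0 -0.0004 0.0001 0" --squeeze 5

```text
time_s: 18.68
tool_pos: [555.3, -193.3, 124.3]
tool_rot: [-0.0, 0.755, 0.656, -0.0]
contact_force: [-0.7, -0.0, -2.3]
grip_width: 22.0
gripper_force: 5.0
```

Request:
step_arm --rows "0.024 0 0 0 0; 0.028 0 0 0 0; 0.034 0 0 0 0; 0.034 0 0 0 0; 0.034 0 0 0 0"

```text
time_s: 19.3
tool_pos: [555.3, -193.3, 124.5]
tool_rot: [0.0, 0.755, 0.656, 0.0]
contact_force: [0.5, 0.2, -0.9]
grip_width: 34.0
gripper_force: 0.0
```

```bash
python3 - <<'E'
from h import *
s=r.state(); print(s["contact_force"].round(2),s["tool_pos"].round(2),s["grip_width"])
im,d,K,T=snap("wrist"); cv2.imwrite("pics/w5.png",cv2.resize(im[100:400,140:500],None,fx=2,fy=2))
for l in("cap","clip"): print(l,fmt(landmark_of("wrist",l)))
E
```

```text
[ 0.54  0.18 -0.88] [ 555.33 -193.34  124.45] 33.97925674297018
cap [([551.8, -190.9, 143.4], 0.65)]
clip [([556.9, -196.2, 63.7], 0.74)]
```

View pics/w5.png

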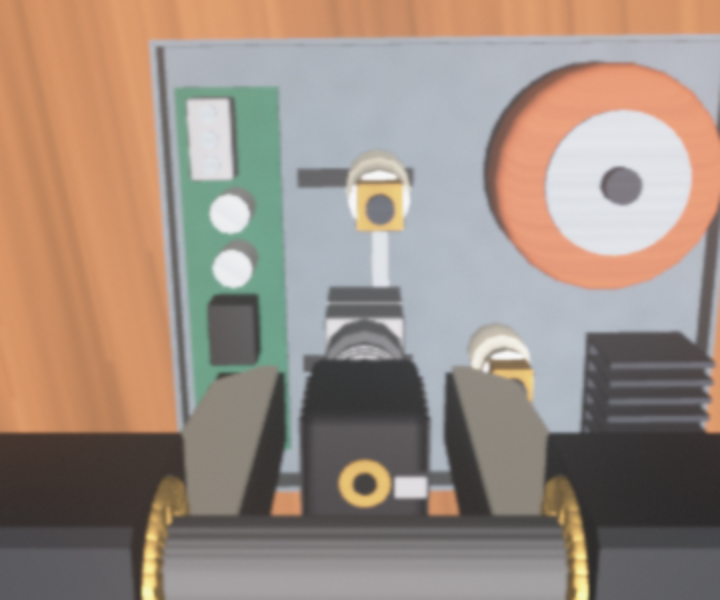

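The clip stands free between the fingers, cap at (365,450) and rod at (380,258). I'll withdraw upwards.

Request:
step_arm --rows "0.05 0 0 0 0; 0.06 0 0 0 0; 0.06 0 0 -0.01 0; 0.06 0 0 -0.03 0; 0.06 0 0 -0.06 0; 0.06 0 0 -0.1 0; 0.06 0 0 -0.14 0; 0.06 0 0 -0.15 0; 0.06 0 0 -0.15 0; 0.06 0 0 -0.15 0"

```text
time_s: 20.7
tool_pos: [555.0, -193.3, 273.3]
tool_rot: [-0.001, 0.755, 0.656, -0.0]
contact_force: [-0.6, 0.5, -0.2]
grip_width: 60.0
gripper_force: 0.0
```

```bash
python3 - <<'E'
from h import *
im,d,K,T=snap("scene"); u,v=283,204
a=cv2.resize(im[v-75:v+55,u-70:u+70],None,fx=2.8,fy=2.8,interpolation=cv2.INTER_CUBIC)
for l in("cap","clip","nose"): print(l,fmt(landmark_of("scene",l)))
P=cloud(d,K,T)
m=(abs(P[...,0]-556)<25)&(abs(P[...,1]+193)<25)&(P[...,2]>125)&(P[...,2]<175)&(d>0);print("scene cap",P[m].mean(0),P[m][:,2].max())
im,d,K,T=snap("wrist"); b=cv2.resize(im,None,fx=.6,fy=.6)[:, :]; h=max(a.shape[0],b.shape[0])
f=lambda x:cv2.copyMakeBorder(x,0,h-x.shape[0],0,0,0)
cv2.imwrite("pics/end.png",np.hstack([f(a),f(b)])); P=cloud(d,K,T)
m=(abs(P[...,0]-556)<25)&(abs(P[...,1]+193)<25)&(P[...,2]>140)&(P[...,2]<175)&(d>0);q=P[m]
c,wh,an=cv2.minAreaRect(q[:,:2].astype(np.float32));print(c,wh,an,np.median(q[:,2]))
E
```

```text
cap [([558.8, -191.8, 139.9], 0.71), ([475.9, -2.2, -2.1], 0.71), ([428.7, 123.3, 90.8], 0.62), ([451.1, 234.7, 86.8], 0.54)]
clip [([450.0, 241.9, -0.4], 0.91), ([554.9, -193.0, 66.0], 0.87), ([430.9, 119.8, 5.8], 0.87), ([558.5, -197.9, 58.5], 0.28)]
nose [([577.8, -200.7, 0.6], 0.72), ([449.8, 238.9, -1.1], 0.7), ([430.4, 114.5, -0.3], 0.62), ([558.1, -196.0, 57.5], 0.6)]
scene cap [ 559.91753008 -186.02045782  145.97869754] 158.67796263553623
(555.6107788085938, -192.49169921875) (25.838123321533203, 23.360103607177734) 82.3499755859375 156.23084886797926
```

View pics/end.png

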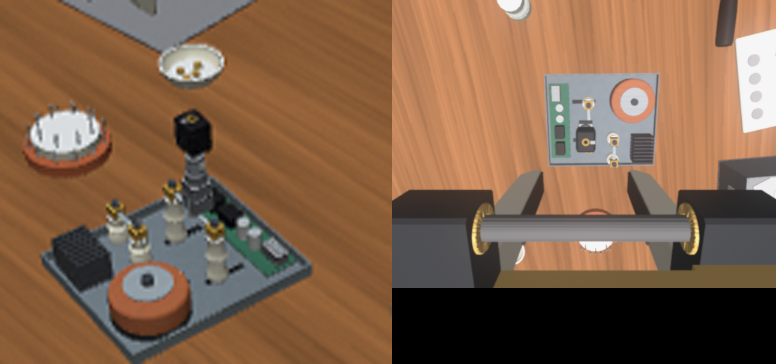

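The clip stands upright on the long link. Its cap top is at z≈157, the height expected with the rod held (plunger at about 9 mm), and its axis is 4 to 5 mm off the rod as it should be. Everything else is where it was.

```bash
python3 -c "
from plant import r
print(r.job_done())"
```

```text
the job is handed in; nothing more can be done
None
```

The plunger clip is out of its block and hooked onto the long rod link, standing upright by itself, and the job was handed in at about 21 s of the 64 s allowed.

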